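Set up the brush wash: hang the basket, open the safety cap

ROBOT

A 6-joint arm with a two-finger parallel gripper is mounted at the origin on a cart in front of the work surface, level with it; the furniture and walls round the work are solid. World frame = base frame: x ahead of the robot, y to its left, z up, the work surface at z = 0. Lengths are in m, angles in rad, forces in N, time in s.
With the tool pointing down it reaches from about 0.275 to 0.825 m from the base axis. Payload 4.9 kg.
Tool frame: the origin (TCP) lies midway between the tips of the shut fingers; the grasp point (between the pads) lies 19 mm behind it; z points along the fingers, y is the line along which they close (so a half turn about z gives the same grasp; the last joint's range is limited). The gripper opens to 85 mm and grips with 20 to 120 N. Pads are 22 mm wide; open, the fingers measure 114 mm over their backs; the gripper's body (76 mm by 85 mm) begins 54 mm behind the grasp point. The pads swing forward as they close: fully open they stand 13 mm farther back than shut.
Start: joints at [-1.325, 0.326, -0.193, 1.052, 0, 1.437], TCP at [0.204, -0.511, 0.231] pointing down, gripper open.
Joint ranges: [-2.65, 2.65], [-0.97, 1.79], [-1.3, 1.35], [-1.93, 2.1], [-1.47, 1.37], [-3.14, 3.14]. Speed limits (rad/s): [2.57, 2.57, 3.14, 3.14, 3.14, 3.14].

INTERFACE

Orientations are given as [roll, pitch, yaw] about the fixed x, y, z axes, in that order (R = Rz(yaw) Ry(pitch) Rx(roll)).
In Python, from cell import * gives the robot as it stands.
- The arm moves only by the tool drive_tool, never from a script. Its argument "targets" is a list of rows, each a list of 5 numbers: the closure in counts, from 0 (fully open) to 255 (shut), then the shift along the world's x, y, z in cm, then the turn about the world's z in rad. A call has 1 to 5 rows; each row is the pose to reach, as a shift and turn from the pose commanded when the call began; what a row does not reach only later rows make up. A row lasts 1/10 s, in which the tool goes at most 50 mm and 8.59 degrees, less where a joint would pass 70% of its speed; a pose out of reach is approached as far as the arm can. A call with a gripper value outside its range is refused whole. The fingers move at their own pace and stop on an object; "force" is the grip in N (left out, the last holds). Time passes only in rows, so rows that repeat a pose let the fingers close. It gives the time, the measured TCP pose, the force, the opening and the grip force at its end, in the units of the state.
- state(): the state, without advancing time (a new reading comes with each control period).
- capture(name): name is "side" or "top" or "wrist"; returns (picture, depth): 480x640x3 uint8, blue, green, red; 480x640 float32, m along the optical axis (not along the pixel's ray), 0 where there is no reading.
- calibration(name): a dict with "fx", "fy", "cx", "cy" (pixels), "extrinsics" (4x4, takes a point from camera to world coordinates). Camera axes: x right, y down, z forward; pixel columns grow to the right and rows downward; lengths in m; the calibration is good to about 2 mm. A picture is of the moment at which its call begins: read the wrist's pose just before it. calibration takes no time and is no camera call; for the wrist camera it gives the pose at the moment of the call.
- job_done(): hands the job in; it is judged then, once.
The state is a dict: "clock": time; "joint_positions": joint angles; "qd": joint speeds; "joint_torque": joint torques, N m; "eef_pos": TCP position; "orientation": TCP orientation; "force": force on the tool from outside, world axes, zero at the start; "ft_torque": the same for the moment, N m; "finger_gap": finger opening in m; "grip_force": force on a finger pad.
Only numpy, scipy, OpenCV 4.12 (cv2) and the standard library are available. Lean on these libraries where they do the work, as an engineer would, in place of code of your own. Each camera call takes 0.05 s, during which the arm holds its last target. There are 200 camera calls.

TASK

Get the brush wash ready: hang the wire brush basket by its strap handle on the hook above the bowl and let go of it, then open the amber cleaner bottle by pressing its black safety cap down, twisting it anticlockwise and lifting it off. Finish while holding the cap level, still and straight above the open bottle, its lower rim at least 4 cm clear of the mouth and no more than about 15 cm above it; do not put the cap down or let go of it, and leave the basket hanging. Do not knock over or shift the other things on the table.

Things in the scene. Friction and masses are not known exactly. Their poses are not given: they have to be found in the camera images.
- basket: Loose wire basket for brushes, 0.11 to 0.18 kg: open round cup 65 mm across, 50 mm tall. Origin: centre of its underside. A flat strap handle 12 mm wide arches over it in its y-z plane, with a blunt peak in the middle; between cup and strap (z = 50 to 128 mm) is a window open along x. A wooden grip stands on the peak. Works either way round (yaw + pi).
- basket_grip (a point): Point in the wooden grip on the basket's middle axis, 150 mm above the basket's underside, axes as the basket. The grip is a flat block 11 mm thick along x, 24 mm wide along y, from 131 to 164 mm above the basket's underside: close the fingers on it along x.
- basket_apex (a point): Underside of the peak of the basket's strap handle, 128.5 mm above the basket's underside; this rests on the hook. From the peak the strap falls 8 mm to y = +-21 mm, then 20 mm to y = +-33 mm, where it goes straight down to the cup.
- hook_stand: Fixed steel hook stand. Origin: on the table straight below the hook's seat. Post at x = +100 mm; from it a round arm, 10 mm thick, comes toward -x (233 mm above the table at most), runs level with its upper side at z = 220 mm from x = +30 to -18 mm, and ends in an upturned tip: top at z = 237 mm, outer face at x = -36 mm. Nothing of the stand is higher.
- hook_seat (a point): Middle of the hook's level seat, on the upper side of the arm (z = 220 mm); axes as the stand, +x from tip to post. The basket goes on with its x along this x: the tip enters the window under the strap as the basket moves along +x, then it is lowered. Hung, its underside is about 92 mm above the table.
- drip_bowl: Fixed ceramic bowl, 150 mm across and 60 mm tall, on the table below the hook. Origin: centre of its underside.
- bottle: Cleaner bottle of amber glass, fixed in a wooden holder (120x120 mm foot) screwed to the table; it cannot move. Body 76 mm across up to z = 108 mm, shoulder to 118 mm, neck 25 mm across (39 mm over its lugs) to 153.5 mm. Origin: centre of the holder's underside, on the table; z is the axis of bottle and cap.
- bottle_mouth (a point): Centre of the bottle's mouth, 153.5 mm above the table; axes as the bottle.
- cap: Round black safety cap, ribbed, 52 mm across, 33 mm tall, 30 g, locked on the bottle. Origin: centre of its lower rim, 132 mm above the table when locked; z up. Inner tabs sit in notches 3.5 mm deep: unpressed it neither turns nor lifts. Pushed down 4 to 6 mm and kept down, it turns anticlockwise (seen from above); after 50 to 130 degrees (best 75) it lifts off.
- cap_top (a point): Centre of the cap's flat top, 33 mm above the cap's origin, 165 mm above the table when locked. A spring in the neck pushes the cap up: 4.5 N plus 0.9 N for each mm pressed; a hard stop comes at 6.5 mm (about 10 N). Clockwise the cap is stopped.
- gesso_jar: Bystander: open white jar, 54 mm across, 95 mm tall. Origin: its underside.
- medium_jar: Bystander: clear glass jar, 57 mm across, 98 mm tall. Origin: its underside.
- masking_tape: Bystander: roll of masking tape lying flat, 104 mm across, 25 mm high. Origin: its underside.
- tube_big: Bystander: paint tube lying down, 42x125x36 mm. Origin: its underside.
- cork_block: Bystander: small cork block, 33x46 mm, 42 mm tall. Origin: its underside.
- eraser: Bystander: eraser, 22x46x13 mm. Origin: its underside.
Not all that is in view belongs to the job. Several things have the shape of the cap; the one meant has the colours described above.

How it is judged:
On the way, in this order (a step that is already met when the one before it is completed fails the run):
1. the basket hangs from the hook by its handle, let go (contact force between basket and hook_stand above 0.5 N and distance between basket_apex and hook_seat below 0.03 m and contact force between basket and the fingers below 0.1 N and angle between basket's own z axis and vertical below 0.3 rad and linear speed of basket below 0.06 m/s), for 0.3 s.
2. the cap is pushed down on the bottle (z of cap in the frame of bottle below 0.1295 m and horizontal distance between cap and bottle below 0.006 m), for 0.05 s.
3. the cap is off the bottle, in the fingers (z of cap in the frame of bottle above 0.165 m and contact force between cap and the fingers above 1 N), for 0.1 s.
At the end, for the whole second after the job is handed in: The fingers hold the cap still, level within 15 degrees, within 30 mm of the bottle's axis, its lower rim 35 to 180 mm above the mouth and clear of the bottle; the basket hangs still on the hook (strap peak within 30 mm of the seat, tilt under 17 degrees), untouched by the fingers (all of step 1 and z of cap in the frame of bottle_mouth between 0.035 and 0.18 m and horizontal distance between cap and bottle_mouth below 0.03 m and angle between cap's own z axis and vertical below 0.26 rad and contact force between cap and the fingers above 1 N and contact force between cap and bottle below 0.05 N and linear speed of cap below 0.03 m/s); the arm keeps its last pose, push and grip.
It fails at once if a bystander is shifted by more than 4 cm or tipped (distance of any of gesso_jar, medium_jar, masking_tape, tube_big, cork_block, eraser from where it was at the start of the episode above 0.04 m or angle between any of gesso_jar, medium_jar, masking_tape, tube_big, cork_block, eraser's own z axis and vertical above 0.6 rad).
It also fails if it takes over 64 s, if anything falls off the work surface, if the arm or the gripper's body presses on something with over 40 N, if the wrist force passes 120 N, or if a joint passes its speed limit or range.

## Working session

There is one attempt and no reset: what is moved stays moved. The work goes in short steps, Python scripts to look and compute and a tool call to move; the robot and the scene stay as the last step left them, time stands still between calls to the robot, and variables do not carry over. Pictures are saved under pics/ and viewed, at most 10 in all, crops included, and the job is handed in when it is done.

Besides the shell and the picture viewer there is one more tool, called as name(argument=value, ...), one argument or row to a line, values as JSON. drive_tool: Moves the arm, as the interface text tells. Its arguments: {"type":"object","properties":{"targets":{"type":"array","items":{"type":"array","items":{"type":"number"}}},"force":{"type":"number"}},"required":["targets"]}

```bash
mkdir -p pics; cat > h.py <<'E'
from cell import *
import numpy as np, cv2
def snap(n,f):
    c=calibration(n); p,d=capture(n); cv2.imwrite(f'pics/{f}.png',p); np.savez(f'{f}.npz',p=p,d=d,**{k:c[k] for k in('fx','fy','cx','cy')},E=np.array(c['extrinsics']))
def P(f,u,v,r=1):
    z=np.load(f+'.npz'); w=z['d'][v-r:v+r+1,u-r:u+r+1]; w=w[w>0]
    if len(w)==0: return None
    d=np.median(w); return (z['E']@[(u-z['cx'])/z['fx']*d,(v-z['cy'])/z['fy']*d,d,1])[:3].round(4)
def cloud(f):
    z=np.load(f+'.npz'); d=z['d']; v,u=np.mgrid[:480,:640]
    q=np.stack([(u-z['cx'])/z['fx']*d,(v-z['cy'])/z['fy']*d,d,np.ones_like(d)],-1)@z['E'].T
    q=q[...,:3]; q[d<=0]=np.nan; return q
def ray(f,u,v,h):
    z=np.load(f+'.npz'); E=z['E']; r=E[:3,:3]@[(u-z['cx'])/z['fx'],(v-z['cy'])/z['fy'],1]; return (E[:3,3]+r*(h-E[2,3])/r[2]).round(4)
E
python3 - <<'E'
from h import *
snap('top','t0');snap('side','s0');print(state())
for n in('top','side'):print(np.array(calibration(n)['extrinsics']).round(3))
E
```

```text
{'clock': 0.1, 'joint_positions': array([-1.32519455e+00,  3.26885574e-01, -1.93494334e-01,  1.05200778e+00,
       -1.37382961e-06,  1.43658551e+00]), 'qd': array([-1.97752601e-03, -1.03913984e-03,  1.33746604e-03, -9.69337653e-05,
       -4.10333620e-04,  1.25178113e-04]), 'joint_torque': array([ 7.87369136e-04, -4.44239295e+01,  2.63038605e+01,  7.86954188e-03,
       -1.33700646e-04, -1.46234760e-05]), 'eef_pos': array([ 0.20378495, -0.51028207,  0.23056757]), 'orientation': array([-3.14001542e+00, -2.11575682e-04,  3.79812421e-01]), 'force': array([-0.0387349 ,  0.25027857,  0.0213304 ]), 'ft_torque': array([0.01996652, 0.0044321 , 0.03161864]), 'grip_force': 0.0, 'finger_gap': 0.08546758849622305}
[[-3.000e-02 -9.830e-01  1.820e-01  2.360e-01]
 [-1.000e+00  3.100e-02  1.000e-03  4.000e-03]
 [-6.000e-03 -1.820e-01 -9.830e-01  1.705e+00]
 [ 0.000e+00  0.000e+00  0.000e+00  1.000e+00]]
[[-0.828 -0.363  0.427 -0.146]
 [-0.56   0.523 -0.642  1.   ]
 [ 0.009 -0.771 -0.637  1.142]
 [ 0.     0.     0.     1.   ]]
```

View pics/t0.png

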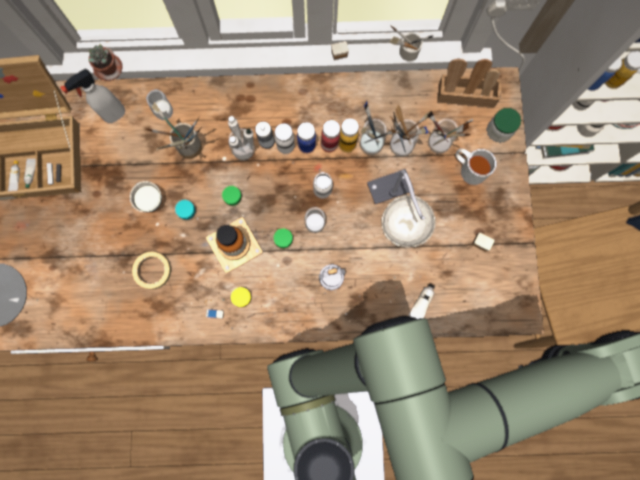

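View pics/s0.png

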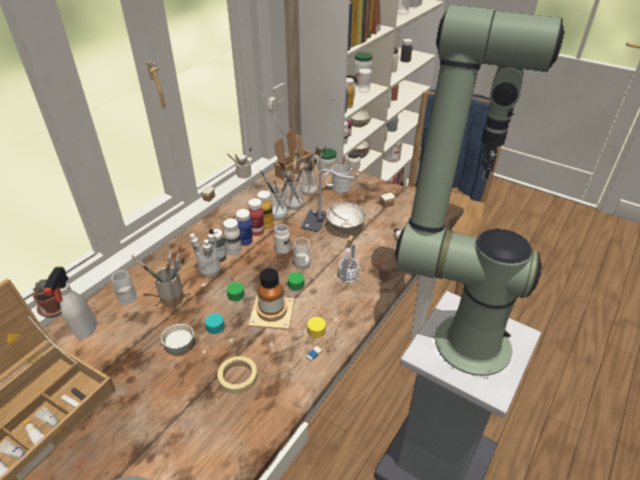

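Top view: the amber bottle with the black cap is at (228,237), the basket at (332,277), the hook with its foot plate at (390,186), and the bowl at (408,220). The cap-shaped things are green (231,195), green (283,238), cyan (185,209), yellow (241,297) and black on the bottle (228,237). Only the last fits, being black, ribbed and on amber glass. I'll confirm it in crops.

```bash
python3 - <<'E'
from h import *
t=cv2.imread('pics/t0.png');s=cv2.imread('pics/s0.png')
f=lambda i,x,y,w,h:cv2.resize(i[y:y+h,x:x+w],(400,300),interpolation=cv2.INTER_CUBIC)
o=np.vstack([np.hstack([f(t,300,250,64,48),f(t,365,160,80,60+0)]),np.hstack([f(s,290,150,100,75+0),f(s,230,255,140,105)])])
o[:300,400:]=f(t,365,165,100,75)
cv2.imwrite('pics/c0.png',o)
q=cloud('t0')
def reg(q,c,r,zlo,zhi,n):
    m=(np.hypot(q[...,0]-c[0],q[...,1]-c[1])<r)&(q[...,2]>zlo)&(q[...,2]<zhi); p=q[m]; print(n,len(p),p.mean(0).round(4) if len(p) else'',p.min(0).round(3) if len(p) else '',p.max(0).round(3) if len(p) else '')
for n,u,v in(('cap',228,237),('bask',332,277),('bowl',408,220),('grip',333,269),('hookfoot',385,190)): print(n,P('t0',u,v))
for f in('t0','s0'):
    q=cloud(f); c=P('t0',228,232)
    reg(q,c,.08,.155,.2,f+' cap'); b=P('t0',332,277); reg(q,b,.08,.13,.2,f+' grip'); reg(q,b,.08,.02,.13,f+' bk')
    h=P('t0',408,220); reg(q,h,.2,.2,.3,f+' hook'); reg(q,h,.1,.05,.066,f+' bowl')
E
```

```text
cap [0.5386 0.2276 0.1656]
bask [ 0.4468 -0.0398  0.0061]
bowl [ 0.6032 -0.2616  0.0056]
grip [ 0.4476 -0.039   0.1639]
hookfoot [ 0.6922 -0.2003  0.0096]
t0 cap 339 [0.5474 0.2333 0.1647] [0.522 0.208 0.155] [0.575 0.26  0.176]
t0 grip 55 [ 0.4436 -0.0365  0.1574] [ 0.438 -0.055  0.131] [ 0.452 -0.024  0.171]
t0 bk 224 [ 0.4441 -0.0353  0.072 ] [ 0.412 -0.07   0.02 ] [ 0.478 -0.003  0.13 ]
t0 hook 234 [ 0.6291 -0.2431  0.2236] [ 0.555 -0.325  0.2  ] [ 0.794 -0.207  0.24 ]
t0 bowl 328 [ 0.5969 -0.2557  0.056 ] [ 0.519 -0.327  0.05 ] [ 0.685 -0.18   0.066]
s0 cap 231 [0.5417 0.2357 0.1641] [0.516 0.204 0.155] [0.571 0.261 0.172]
s0 grip 52 [ 0.4388 -0.0331  0.1525] [ 0.434 -0.056  0.131] [ 0.449 -0.018  0.17 ]
s0 bk 345 [ 0.439  -0.0337  0.0609] [ 0.406 -0.074  0.02 ] [0.474 0.    0.13 ]
s0 hook 152 [ 0.6353 -0.2417  0.2205] [ 0.551 -0.327  0.2  ] [ 0.796 -0.207  0.239]
s0 bowl 205 [ 0.5939 -0.254   0.0555] [ 0.515 -0.334  0.05 ] [ 0.682 -0.178  0.065]
```

View pics/c0.png

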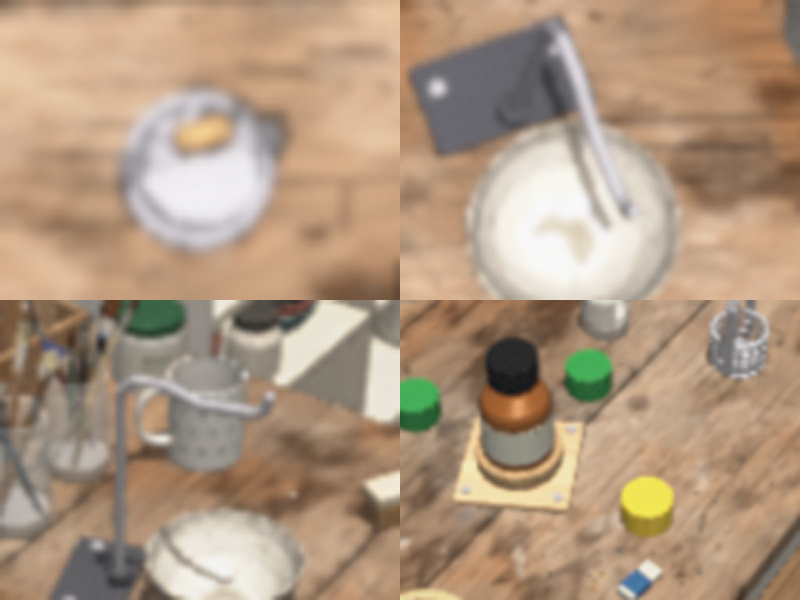

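Crops: the black cap on amber glass is confirmed at (228,237). The hook tip is at about (423,218) and the arm runs to the post top at about (405,174). The basket grip is at about (333,271), with its wide side nearly along world y, tilted slightly. Next I'll fit the lines.

```bash
python3 - <<'E'
from h import *
for f in('t0','s0'):
    q=cloud(f)
    def sel(c,r,a,b): return q[(np.hypot(q[...,0]-c[0],q[...,1]-c[1])<r)&(q[...,2]>a)&(q[...,2]<b)]
    g=sel((.443,-.036),.05,.131,.18); S=np.linalg.svd(g[:,:2]-g[:,:2].mean(0))[2][0]; print(f,'gripdir',np.degrees(np.arctan2(S[1],S[0])))
    top=sel((.443,-.036),.05,.155,.18); print('griptop',top.mean(0),np.ptp(top,axis=0))
    st=sel((.443,-.036),.05,.1,.131); S=np.linalg.svd(st[:,:2]-st[:,:2].mean(0))[2][0]; print('strap',len(st),st.mean(0),np.degrees(np.arctan2(S[1],S[0])))
    h=sel((.61,-.25),.12,.205,.26); 
    vx,vy,x0,y0=cv2.fitLine(h[:,:2].astype(np.float32),cv2.DIST_HUBER,0,.01,.01).ravel(); s=np.sign(vx); d=np.array([vx,vy])*s
    for _ in range(2):
        k=abs((h[:,:2]-[x0,y0])@[-d[1],d[0]])<.012; h=h[k]
        vx,vy,x0,y0=cv2.fitLine(h[:,:2].astype(np.float32),cv2.DIST_HUBER,0,.01,.01).ravel(); s=np.sign(vx); d=np.array([vx,vy])*s
    t=(h[:,:2]-[x0,y0])@d; print('hook yaw',np.degrees(np.arctan2(d[1],d[0])),'p0',x0,y0,'t',t.min(),t.max())
    for a in np.arange(t.min(),t.max(),.01):
        m=(t>=a)&(t<a+.01)
        if m.any(): print(round(a,3),(np.array([x0,y0])+d*(a+.005)).round(3),h[m,2].max().round(3),m.sum())
    c=sel((.545,.234),.05,.158,.178); (cx,cy),r=cv2.minEnclosingCircle(c[:,:2].astype(np.float32)); print('cap',cx,cy,r,c.mean(0))
E
```

```text
t0 gripdir -76.35251807086647
griptop [ 0.44418265 -0.03607722  0.16305072] [0.01357709 0.02070778 0.01520276]
strap 78 [ 0.44377799 -0.03253341  0.11879223] -79.84388568289614
hook yaw 17.947334 p0 0.6210537 -0.24198075 t -0.0693363205802754 0.07093232502627243
-0.069 [ 0.56  -0.262] 0.24 16
-0.059 [ 0.569 -0.259] 0.226 15
-0.049 [ 0.579 -0.256] 0.224 15
-0.039 [ 0.588 -0.253] 0.228 17
-0.029 [ 0.598 -0.249] 0.223 16
-0.019 [ 0.607 -0.246] 0.225 16
-0.009 [ 0.617 -0.243] 0.224 17
0.001 [ 0.626 -0.24 ] 0.229 17
0.011 [ 0.636 -0.237] 0.236 15
0.021 [ 0.645 -0.234] 0.236 17
0.031 [ 0.655 -0.231] 0.237 16
0.041 [ 0.664 -0.228] 0.237 15
0.051 [ 0.674 -0.225] 0.237 16
0.061 [ 0.684 -0.222] 0.23 12
0.071 [ 0.693 -0.219] 0.215 1
cap 0.5484588742256165 0.23406855762004852 0.02725488692522049 [0.54774553 0.23354203 0.16504768]
s0 gripdir 96.64834260868274
griptop [ 0.44027393 -0.03474309  0.16243019] [0.01398129 0.0323494  0.01535478]
strap 58 [ 0.43795276 -0.02451114  0.11667461] 97.64640785674025
hook yaw 18.320942 p0 0.61799467 -0.24222584 t -0.06933208478070485 0.06967631419737966
-0.069 [ 0.557 -0.262] 0.239 14
-0.059 [ 0.566 -0.259] 0.224 8
-0.049 [ 0.576 -0.256] 0.221 10
-0.039 [ 0.585 -0.253] 0.222 8
-0.029 [ 0.595 -0.25 ] 0.221 8
-0.019 [ 0.604 -0.247] 0.22 10
-0.009 [ 0.614 -0.244] 0.226 9
0.001 [ 0.623 -0.24 ] 0.228 10
0.011 [ 0.633 -0.237] 0.232 8
0.021 [ 0.642 -0.234] 0.235 9
0.031 [ 0.652 -0.231] 0.234 9
0.041 [ 0.661 -0.228] 0.233 8
0.051 [ 0.671 -0.225] 0.233 12
0.061 [ 0.68  -0.222] 0.222 10
cap 0.542425811290741 0.23254437744617462 0.029273660853505135 [0.54236049 0.23480549 0.16465905]
```

drive_tool(
  targets=[
    [0,3,4,3,0.13],
    [0,6,8,6,0.26],
    [0,9,12,7,0.39],
    [0,11,16,7,0.5],
    [0,12,20,7,0.52],
  ],
)

```text
clock: 0.6
eef_pos: [0.3248, -0.3115, 0.3017]
orientation: [3.14, -0.0, 0.902]
force: [1.5, -0.4, -0.5]
finger_gap: 0.085
grip_force: 0.0
```

drive_tool(
  targets=[
    [0,3,5,0,0.13],
    [0,6,10,0,0.26],
    [0,9,15,0,0.39],
    [0,11,20,0,0.5],
    [0,12,24,0,0.52],
  ],
)

```text
clock: 1.1
eef_pos: [0.438, -0.0892, 0.301]
orientation: [3.141, 0.0, 1.422]
force: [1.1, 0.3, -0.4]
finger_gap: 0.0856
grip_force: 0.0
```

drive_tool(
  targets=[
    [0,0,3,0,0],
    [0,0,3.5,0,0],
    [0,0,3.5,0,0],
  ],
)

```text
clock: 1.4
eef_pos: [0.437, -0.0554, 0.3011]
orientation: [-3.141, 0.0, 1.422]
force: [-0.1, 0.9, 0.2]
finger_gap: 0.0855
grip_force: 0.0
```

```bash
python3 - <<'E'
from h import *
s=state();print(s['clock'],s['eef_pos'],s['orientation'],s['finger_gap']);snap('wrist','w0')
q=cloud('w0');g=q[(np.hypot(q[...,0]-.443,q[...,1]+.036)<.045)&(q[...,2]>.15)&(q[...,2]<.18)]
if len(g)>20:
    r=cv2.minAreaRect((g[:,:2]*1000).astype(np.float32));print(len(g),r,g.mean(0),np.percentile(g[:,2],[5,95]))
E
```

```text
1.4 [ 0.43700361 -0.05540309  0.30106067] [-3.14110124e+00  3.47001665e-04  1.42194351e+00] 0.08552136140296547
510 ((443.0332946777344, -37.0958137512207), (10.980193138122559, 23.978784561157227), 10.310001373291016) [ 0.44305872 -0.03611695  0.1622206 ] [0.15777168 0.16422047]
```

View pics/w0.png

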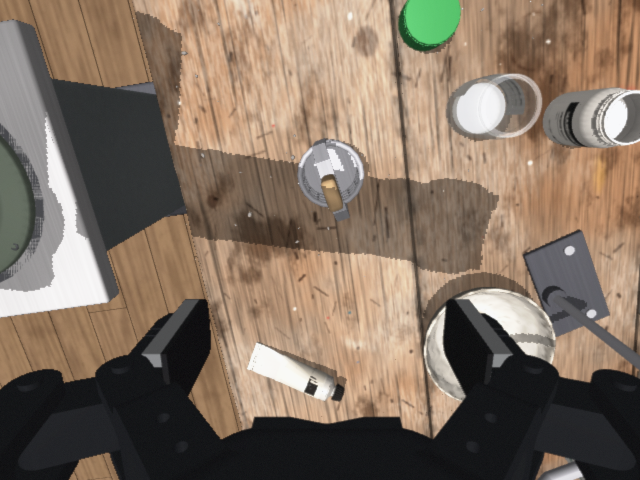

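Wrist view: the basket is at (330,175) with its wooden grip at (332,193). The depth fit gives grip centre (0.443, -0.037) and the thin axis at 10.3 degrees. Next: align, descend, close.

drive_tool(
  targets=[
    [0,0.6,1.8,0,0.14],
    [0,0.6,1.8,-4,0.28],
    [0,0.6,1.8,-8,0.33],
    [0,0.6,1.8,-12,0.33],
    [0,0.6,1.8,-16.4,0.33],
  ],
)

```text
clock: 1.95
eef_pos: [0.4437, -0.04, 0.1363]
orientation: [3.14, 0.001, 1.747]
force: [0.1, 0.6, -1.5]
finger_gap: 0.0856
grip_force: 0.0
```

drive_tool(
  targets=[
    [120,0,0,0,0],
    [200,0,0,0,0],
    [255,0,0,0,0],
    [255,0,0,0,0],
    [255,0,0,0,0],
  ],
  force=40,
)

```text
clock: 2.45
eef_pos: [0.4445, -0.0385, 0.1388]
orientation: [3.139, 0.001, 1.75]
force: [-0.7, -0.0, 0.4]
finger_gap: 0.0121
grip_force: 0.3
```

drive_tool(
  targets=[
    [255,0,0,0,0],
    [255,0,0,0,0],
    [255,0,0,0,0],
  ],
)

```text
clock: 2.75
eef_pos: [0.4439, -0.0385, 0.1388]
orientation: [3.14, 0.002, 1.75]
force: [-1.7, -0.5, 6.9]
finger_gap: 0.01
grip_force: 40.7
```

drive_tool(
  targets=[
    [255,0,0,3,0],
    [255,0,0,6,0],
    [255,0,0,9,0],
    [255,0,0,12,0],
    [255,0,0,14,0],
  ],
)

```text
clock: 3.25
eef_pos: [0.4439, -0.0381, 0.28]
orientation: [3.139, 0.001, 1.75]
force: [0.1, -0.3, -1.6]
finger_gap: 0.0103
grip_force: 39.6
```

drive_tool(
  targets=[
    [255,1,-4,0,0.05],
    [255,2,-8,0,0.1],
    [255,3,-12,0,0.135],
    [255,4,-16,0,0.135],
    [255,5,-20,0,0.135],
  ],
)

```text
clock: 3.75
eef_pos: [0.4934, -0.2395, 0.2779]
orientation: [3.141, 0.001, 1.885]
force: [1.0, -0.2, -0.0]
finger_gap: 0.0101
grip_force: 39.6
```

drive_tool(
  targets=[
    [255,1.3,-3,0,0],
    [255,1.3,-4,0,0],
    [255,1.3,-4,0,0],
    [255,1.3,-4,0,0],
    [255,1.3,-4,0,0],
  ],
)

```text
clock: 4.25
eef_pos: [0.5059, -0.2766, 0.2775]
orientation: [-3.142, -0.001, 1.886]
force: [0.5, 1.0, -0.7]
finger_gap: 0.01
grip_force: 39.6
```

```bash
python3 - <<'E'
from h import *
s=state();print(s['clock'],s['eef_pos'],s['orientation'],s['finger_gap']);snap('wrist','w1')
for f in ('w1',):
    q=cloud(f)
    h=q[(np.hypot(q[...,0]-.61,q[...,1]+.245)<.1)&(q[...,2]>.19)&(q[...,2]<.245)]
    for _ in range(3):
        vx,vy,x0,y0=cv2.fitLine(h[:,:2].astype(np.float32),cv2.DIST_HUBER,0,.01,.01).ravel(); d=np.array([vx,vy])*np.sign(vx)
        h=h[abs((h[:,:2]-[x0,y0])@[-d[1],d[0]])<.01]
    t=(h[:,:2]-[x0,y0])@d; e=np.percentile(t,.5); print(len(h),'yaw',np.arctan2(d[1],d[0]),'tip',np.array([x0,y0])+d*e,'seat',np.array([x0,y0])+d*(e+.036))
    for a in np.arange(t.min(),t.max(),.01):
        m=(t>=a)&(t<a+.01)
        if m.sum(): print((a-e).round(3),h[m,2].max().round(3),m.sum())
E
```

```text
4.25 [ 0.50591538 -0.2766005   0.27753627] [-3.14157455e+00 -5.51204289e-04  1.88611931e+00] 0.009953248263077188
4386 yaw 0.30448726 tip [ 0.5537594  -0.26228989] seat [ 0.58810342 -0.25149694]
-0.021 0.19 4
-0.001 0.237 437
0.009 0.231 255
0.019 0.221 331
0.029 0.221 336
0.039 0.221 328
0.049 0.22 329
0.059 0.223 371
0.069 0.227 432
0.079 0.232 462
0.089 0.234 430
0.099 0.234 368
0.109 0.232 21
0.119 0.205 1
0.129 0.205 281
```

View pics/w1.png

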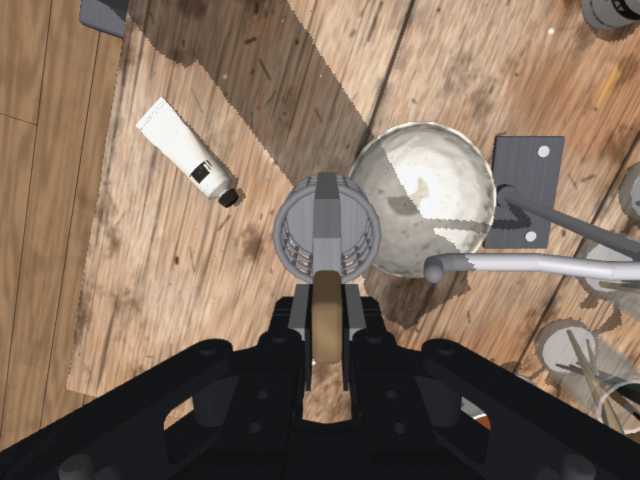

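Wrist view: the basket hangs upright in the fingers at (327,225), and the hook tip at (433,268) lies straight ahead. The seat fit is (0.588, -0.2515) at yaw 0.305, matching the earlier views. Insert.

drive_tool(
  targets=[
    [255,0,0,-1,0],
    [255,2,0.6,-1,0],
    [255,4,1.2,-1,0],
    [255,6,1.9,-1,0],
    [255,8.2,2.5,-1,0],
  ],
)

```text
clock: 4.8
eef_pos: [0.5886, -0.2519, 0.2667]
orientation: [-3.141, -0.0, 1.885]
force: [-0.3, -0.8, -0.8]
finger_gap: 0.01
grip_force: 39.6
```

drive_tool(
  targets=[
    [255,0,0,-0.7,0],
    [255,0,0,-1.4,0],
    [255,0,0,-2.1,0],
    [255,0,0,-2.5,0],
    [255,0,0,-2.5,0],
  ],
)

```text
clock: 5.3
eef_pos: [0.5872, -0.2531, 0.2414]
orientation: [-3.14, -0.001, 1.884]
force: [-0.5, 0.8, -1.9]
finger_gap: 0.0101
grip_force: 39.6
```

drive_tool(
  targets=[
    [255,0,0,-0.3,0],
    [255,0,0,-0.6,0],
    [255,0,0,-0.8,0],
    [255,0,0,-1.0,0],
    [255,0,0,-1.0,0],
  ],
)

```text
clock: 5.8
eef_pos: [0.5881, -0.253, 0.2319]
orientation: [-3.141, -0.0, 1.885]
force: [-0.6, -0.8, -1.0]
finger_gap: 0.0104
grip_force: 39.7
```

drive_tool(
  targets=[
    [255,0,0,-0.1,0],
    [255,0,0,-0.2,0],
    [255,0,0,-0.3,0],
    [255,0,0,-0.3,0],
  ],
)

```text
clock: 6.2
eef_pos: [0.589, -0.2538, 0.2311]
orientation: [3.14, 0.003, 1.885]
force: [-2.1, -0.4, 6.1]
finger_gap: 0.0104
grip_force: 40.9
```

drive_tool(
  targets=[
    [215,0,0,0.1,0],
    [205,0,0,0.2,0],
    [195,0,0,0.2,0],
    [185,0,0,0.2,0],
    [185,0,0,0.2,0],
  ],
  force=20,
)

```text
clock: 6.7
eef_pos: [0.5882, -0.253, 0.231]
orientation: [-3.141, -0.0, 1.885]
force: [-0.2, 0.1, 0.2]
finger_gap: 0.0237
grip_force: 0.0
```

drive_tool(
  targets=[
    [185,0,0,0,0],
    [185,0,0,0,0],
    [185,0,0,0,0],
  ],
)

```text
clock: 7.0
eef_pos: [0.5882, -0.253, 0.2312]
orientation: [-3.142, -0.0, 1.885]
force: [-0.8, -0.4, 0.1]
finger_gap: 0.0232
grip_force: 0.0
```

Released. Rise straight up, then check.

drive_tool(
  targets=[
    [185,0,0,1,0],
    [185,0,0,2.5,0],
    [185,0,0,4.5,0],
    [100,0,0,8,0],
    [0,0,0,12,0],
  ],
)

```text
clock: 7.5
eef_pos: [0.5876, -0.2527, 0.3522]
orientation: [-3.14, -0.001, 1.885]
force: [0.7, -0.1, -0.4]
finger_gap: 0.0515
grip_force: 0.0
```

```bash
python3 - <<'E'
from h import *
s=state();print(s['clock'],s['eef_pos'],s['orientation'],s['finger_gap']);snap('wrist','w2');snap('side','s2')
a=cv2.imread('pics/w2.png');b=cv2.imread('pics/s2.png')
b=cv2.resize(b[150:270,270:430],(400,300),interpolation=3);cv2.imwrite('pics/c2.png',np.hstack([cv2.resize(a,(400,300)),b]))
q=cloud('w2');g=q[(np.hypot(q[...,0]-.588,q[...,1]+.2515)<.05)&(q[...,2]>.245)&(q[...,2]<.27)]
if len(g)>20: print(len(g),cv2.minAreaRect((g[:,:2]*1000).astype(np.float32)),g.mean(0))
E
```

```text
7.5 [ 0.58761854 -0.25271917  0.35222476] [-3.14046625e+00 -1.23680310e-03  1.88477992e+00] 0.05147335650406008
636 ((587.7257690429688, -250.89984130859375), (10.270721435546875, 24.311525344848633), 18.014020919799805) [ 0.58739729 -0.24977271  0.25481055]
```

View pics/c2.png

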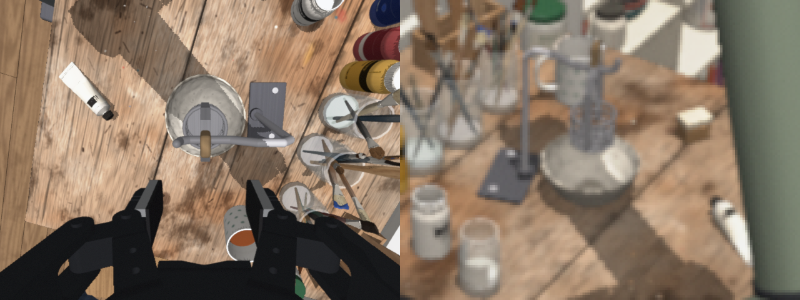

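The crops show the basket hanging upright on the hook over the bowl: grip at (205,145) in the wrist view, basket at (595,110) in the side view. The grip is at (0.588, -0.251) as wanted. Now to the bottle.

drive_tool(
  targets=[
    [0,0,5,0,0],
    [0,-1,10,0,0],
    [0,-2,15,0,0],
    [0,-3,20,0,0],
    [0,-4.3,25,0,0],
  ],
)

```text
clock: 8.1
eef_pos: [0.5458, -0.0057, 0.3515]
orientation: [3.141, 0.0, 1.884]
force: [1.2, 0.8, 0.4]
finger_gap: 0.0851
grip_force: 0.0
```

drive_tool(
  targets=[
    [0,0,5,0,0],
    [0,0,10,0,0],
    [0,0,15,0,0],
    [0,0,20,0,0],
    [0,0,23,0,0],
  ],
)

```text
clock: 8.6
eef_pos: [0.5457, 0.2259, 0.3516]
orientation: [3.141, -0.001, 1.888]
force: [-0.1, -0.4, 0.4]
finger_gap: 0.0855
grip_force: 0.0
```

drive_tool(
  targets=[
    [0,0,0,-4,0],
    [0,0,0,-6,0],
    [0,0,0,-6,0],
  ],
)

```text
clock: 8.9
eef_pos: [0.5443, 0.2224, 0.2882]
orientation: [-3.136, -0.0, 1.886]
force: [-0.6, 0.6, -0.1]
finger_gap: 0.0855
grip_force: 0.0
```

```bash
python3 - <<'E'
from h import *
s=state();print(s['clock'],s['eef_pos'],s['orientation'],s['joint_positions'].round(2),s['finger_gap']);snap('wrist','w3')
q=cloud('w3');g=q[(np.hypot(q[...,0]-.545,q[...,1]-.2337)<.05)&(q[...,2]>.158)&(q[...,2]<.175)]
print(len(g),cv2.minEnclosingCircle(g[:,:2].astype(np.float32)),g.mean(0),cv2.minAreaRect((g[:,:2]*1000).astype(np.float32)))
E
```

```text
8.9 [0.54433033 0.22241469 0.28822026] [-3.13563632e+00 -2.58903919e-04  1.88566258e+00] [ 0.26  0.37  0.02  1.23 -0.    1.52] 0.08548316336727844
4484 ((0.546177089214325, 0.23335862159729004), 0.027004918083548546) [0.54591537 0.2345902  0.16424432] ((546.3721313476562, 233.3392333984375), (52.592288970947266, 53.19497299194336), 18.933469772338867)
```

View pics/w3.png

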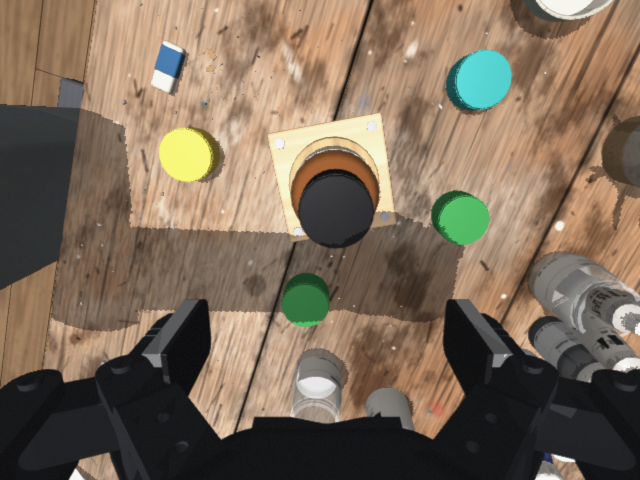

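Wrist view: the black cap on the amber bottle is at (337,208), with clear space on both sides for the fingers. The cap centre is (0.546, 0.2335) and its top is at 0.1645. Descend and grip.

drive_tool(
  targets=[
    [0,0.2,1.1,-3,0],
    [0,0.2,1.1,-7,0],
    [0,0.2,1.1,-11,0],
    [0,0.2,1.1,-14,0],
    [0,0.2,1.1,-15.8,0],
  ],
)

```text
clock: 9.45
eef_pos: [0.5485, 0.233, 0.1326]
orientation: [-3.141, -0.0, 1.884]
force: [-0.5, -0.1, 0.1]
finger_gap: 0.0855
grip_force: 0.0
```

drive_tool(
  targets=[
    [60,0,0,0,0],
    [90,0,0,0,0],
    [255,0,0,0,0],
    [255,0,0,0,0],
    [255,0,0,0,0],
  ],
  force=60,
)

```text
clock: 9.95
eef_pos: [0.5475, 0.2327, 0.1355]
orientation: [-3.14, 0.001, 1.885]
force: [-6.1, -3.1, 4.3]
finger_gap: 0.0513
grip_force: 61.5
```

drive_tool(
  targets=[
    [255,0,0,0,0],
    [255,0,0,0,0],
    [255,0,0,0,0],
  ],
)

```text
clock: 10.25
eef_pos: [0.5474, 0.2328, 0.1355]
orientation: [-3.14, 0.001, 1.885]
force: [-6.1, -2.7, 4.6]
finger_gap: 0.0509
grip_force: 61.5
```

drive_tool(
  targets=[
    [255,-0.1,0,-0.2,0],
    [255,-0.1,0,-0.4,0],
    [255,-0.1,0,-0.6,0],
    [255,-0.1,0,-0.6,0],
    [255,-0.1,0,-0.6,0],
  ],
)

```text
clock: 10.75
eef_pos: [0.5476, 0.2328, 0.1304]
orientation: [3.141, 0.002, 1.885]
force: [-5.0, -2.8, 7.9]
finger_gap: 0.0512
grip_force: 61.8
```

drive_tool(
  targets=[
    [255,0,0,-0.1,0],
    [255,0,0,-0.1,0],
    [255,0,0,-0.1,0],
  ],
)

```text
clock: 11.05
eef_pos: [0.5476, 0.2328, 0.1298]
orientation: [3.14, 0.002, 1.885]
force: [-6.5, -2.7, 9.9]
finger_gap: 0.051
grip_force: 62.2
```

drive_tool(
  targets=[
    [255,0,0,0,0.1],
    [255,0,0,0,0.2],
    [255,0,0,0,0.3],
    [255,0,0,0,0.4],
    [255,0,0,0,0.4],
  ],
)

```text
clock: 11.55
eef_pos: [0.5499, 0.2341, 0.1307]
orientation: [3.136, 0.003, 2.286]
force: [-1.6, -0.3, 8.4]
finger_gap: 0.0516
grip_force: 61.9
```

```bash
python3 - <<'E'
from h import *
s=state();print(s['ft_torque'],s['force'],s['eef_pos'])
q=(snap('wrist','w4'),cloud('w4'))[1];print(P('w4',337,300));g=q[(np.hypot(q[...,0]-.546,q[...,1]-.2337)<.05)&(q[...,2]>.145)&(q[...,2]<.172)]
print(len(g),g.mean(0) if len(g) else '')
E
```

```text
[-0.16123408  0.46782156 -0.00394665] [-1.63683238 -0.32758206  8.37379994] [0.54994239 0.23406148 0.13069996]
[0.5414 0.2488 0.1588]
23956 [0.54629703 0.23805189 0.15885569]
```

drive_tool(
  targets=[
    [255,-0.1,0,-0.05,0.1],
    [255,-0.1,0,-0.05,0.2],
    [255,-0.1,0,-0.05,0.3],
    [255,-0.1,0,-0.05,0.4],
    [255,-0.1,0,-0.05,0.4],
  ],
)

```text
clock: 12.1
eef_pos: [0.5493, 0.2344, 0.1304]
orientation: [3.136, 0.005, 2.686]
force: [-2.0, 0.0, 9.6]
finger_gap: 0.0512
grip_force: 61.9
```

Torque about z is near zero and the cap top is 6 mm lower, so the cap turns with the fingers. Finish the turn.

drive_tool(
  targets=[
    [255,0,0,0,0.1],
    [255,0,0,0,0.2],
    [255,0,0,0,0.3],
    [255,0,0,0,0.4],
    [255,0,0,0,0.51],
  ],
)

```text
clock: 12.6
eef_pos: [0.5487, 0.2345, 0.1302]
orientation: [3.139, 0.006, -3.084]
force: [-3.2, 0.1, 9.4]
finger_gap: 0.051
grip_force: 61.9
```

drive_tool(
  targets=[
    [255,0,0,0,0],
    [255,0,0,0,0],
    [255,0,0,0.6,0],
    [255,0,0,1.2,0],
    [255,0,0,1.8,0],
  ],
)

```text
clock: 13.1
eef_pos: [0.5475, 0.2337, 0.146]
orientation: [3.141, 0.003, -3.089]
force: [-0.2, -1.1, 0.6]
finger_gap: 0.0509
grip_force: 62.3
```

drive_tool(
  targets=[
    [255,0,0,1.5,0],
    [255,0,0,3.5,0],
    [255,0,0,6,0],
    [255,-0.1,0,8.5,0],
    [255,-0.1,0,10,0],
  ],
)

```text
clock: 13.6
eef_pos: [0.5462, 0.2336, 0.2467]
orientation: [3.141, 0.003, -3.089]
force: [0.0, 0.0, 0.4]
finger_gap: 0.051
grip_force: 62.3
```

drive_tool(
  targets=[
    [255,0,0,0,0],
    [255,0,0,0,0],
    [255,0,0,0,0],
    [255,0,0,0,0],
    [255,0,0,0,0],
  ],
)

```text
clock: 14.1
eef_pos: [0.5449, 0.2333, 0.2428]
orientation: [-3.141, -0.002, -3.088]
force: [1.2, -0.2, -0.2]
finger_gap: 0.0511
grip_force: 62.3
```

```bash
python3 - <<'E'
from h import *
s=state();print(s['clock'],s['eef_pos'],s['orientation'],s['finger_gap'],s['grip_force']);snap('side','s5');snap('top','t5')
a=cv2.imread('pics/s5.png');b=cv2.imread('pics/t5.png')
cv2.imwrite('pics/c5.png',np.hstack([cv2.resize(a[170:350,210:370],(400,450),interpolation=3),cv2.resize(b[150:330,200:440],(400,300),interpolation=3).copy() if 0 else cv2.resize(b[130:310,280:440],(400,450),interpolation=3)]))
for f in('t5','s5'):
    q=cloud(f);g=q[(np.hypot(q[...,0]-.588,q[...,1]+.2515)<.03)&(q[...,2]>.243)&(q[...,2]<.275)];print('grip',len(g),g.mean(0) if len(g) else '')
E
```

```text
14.1 [0.54492715 0.23329158 0.24282385] [-3.14118017e+00 -1.59730502e-03 -3.08841416e+00] 0.051085055282324675 62.32937218621373
grip 50 [ 0.58821128 -0.24946558  0.25502142]
grip 27 [ 0.58326098 -0.24779381  0.25166663]
```

View pics/c5.png

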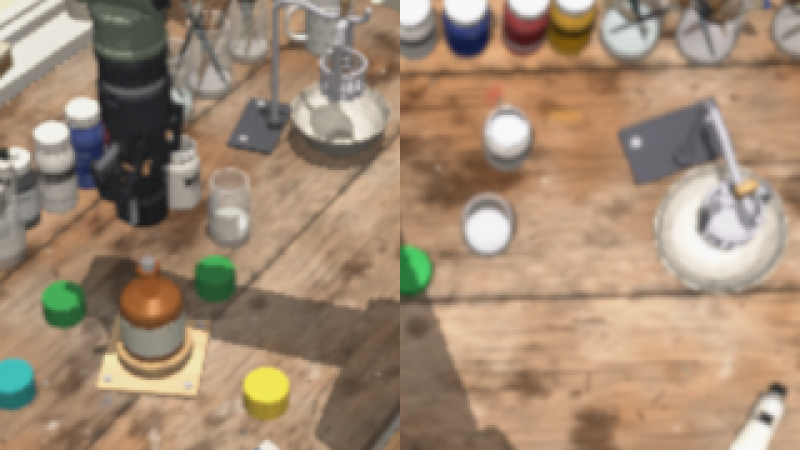

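The side crop shows the bottle open, its neck at (150,265), with the cap held level above it at (142,210). The basket still hangs over the bowl. Handing in.

```bash
python3 -c "
from cell import *
print(job_done())"
```

```text
the job is handed in; nothing more can be done
None
```

The basket hangs on the hook, let go, and the cap is off the bottle and held level and still about 8 to 9 cm above the open mouth; the job was handed in at about 14 s, and no verdict came back.

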